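# Press-test both corners of a spring-backed mirror-glass plate

## Robot

A 6-joint arm with a two-finger parallel gripper is mounted at the origin on a cart in front of the work surface, level with it; the furniture and walls round the work are solid. World frame = base frame: x ahead of the robot, y to its left, z up, the work surface at z = 0. Lengths are in m, angles in rad, forces in N, time in s.
With the tool pointing down it reaches from about 0.25 to 0.725 m from the base axis. Payload 4 kg.
Tool frame: the origin (TCP) lies on the centre line of the jaws, within the pads' length; the fingertips stand 14 mm ahead of it and the grasp point (between the pads) lies 5 mm behind it; z points along the fingers, x is the direction in which the jaws open and shut, and the axes are right-handed (so a half turn about z gives the same grasp; the last joint's range is limited). The gripper opens to 85 mm and grips with 20 to 120 N. Pads are 22 mm wide; open, the fingers measure 114 mm over their backs; the gripper's body (76 mm by 85 mm) begins 54 mm behind the grasp point. The pads swing forward as they close: fully open they stand 13 mm farther back than shut.
Start: joints at [-1.324, 0.241, 0.005, 1.335, 0, 1.571], TCP at [0.122, -0.485, 0.245] pointing down, gripper open.
Joint ranges: [-2.72, 2.72], [-1.05, 1.87], [-1.09, 1.28], [-1.99, 2.15], [-1.42, 1.44], [-3.14, 3.14]. Speed limits (rad/s): [2.79, 2.79, 3.14, 3.14, 3.14, 3.14].

## Interface

Orientations are given as a unit quaternion [x, y, z, w].
In Python, from workcell import bot gives the robot as it stands.
- The arm moves only by the tool play_rows, never from a script. Its argument "motion" is a list of rows, each an object with "fingers": the closure, from -1 (fully open) to 1 (shut), so that 0 is half open; "translation": the shift along the tool's x, y, z in cm, a list of three; "roll": the turn about the tool's z in degrees. A call has 1 to 20 rows; each row is the pose to reach, as a shift and turn from the pose commanded when the call began, along the tool's axes at that moment; what a row does not reach only later rows make up. A row lasts 1/12 s, in which the tool goes at most 41.7 mm and 7.16 degrees, less where a joint would pass 70% of its speed; a pose out of reach is approached as far as the arm can. A call with a gripper value outside its range is refused whole. The fingers move at their own pace and stop on an object; the grip force is fixed at half the most. Time passes only in rows, so rows that repeat a pose let the fingers close. It gives the time, the measured TCP pose, the force and the opening at its end, in the units of the state.
- bot.get_obs(): the state, without advancing time (a new reading comes with each control period).
- bot.camera(name): name is "side" or "top" or "wrist"; returns a dict with "pixels" (400x640x3 uint8, red, green, blue), "intrinsics" (3x3 intrinsics, pixels), "world_to_cam" (4x4, takes a point from world to camera coordinates). Camera axes: x right, y down, z forward; pixel columns grow to the right and rows downward; lengths in m; the calibration is good to about 2 mm. A picture is of the moment at which its call begins. There is no depth.
- bot.job_done(): hands the job in, once; it reports no verdict.
The state is a dict: "clock": time; "joint_pos": joint angles; "joint_vel": joint speeds; "tau": joint torques, N m; "eef_pos": TCP position; "tool_rot": TCP orientation; "ft_force": force on the tool from outside, world axes, zero at the start; "ft_torque": the same for the moment, N m; "grip_width": finger opening in m.
Only numpy, scipy, OpenCV 4.12 (cv2) and the standard library are available. Lean on these libraries where they do the work, as an engineer would, in place of code of your own. Each camera call takes 0.05 s, during which the arm holds its last target. There are 200 camera calls.

## Task

Test the springs of the mirror-glass stand: with closed fingertips press the black button on the plate's left corner gently down until the left pointer is at its brass index, not beyond it, keep it there for about a second and let it spring back up. Then do the same with the right corner and the right index, one corner at a time. Only press: do not touch the pointers or the indexes, and leave everything else on the trolley where it is.

Things in the scene. Friction and masses are not known exactly. Their poses are not given: they have to be found in the camera images.
- stand: Mirror-glass test stand, screwed to the trolley: grey base plate 200 (x) x 310 (y) x 12 mm. Origin on the trolley top, below the middle between the two buttons; x away from the robot, y left, z up, yaw up to 0.35 rad either way. Two upright aluminium scales (34 mm wide, top 114 mm high) stand about 95 mm from the buttons, outwards and towards the robot, clear of a tool that comes straight down.
- pivot (a point): Pivot of the spring-backed tilt plate, 56 mm along stand x, 88 mm above the trolley. The aluminium plate (108 mm square, 6 mm thick, small framed glass on it) is level at rest, with one corner at the pivot, one to the left, one to the right. The left and right corners each carry a black domed button and a needle pointer that runs outwards to its scale.
- left_button_top (a point): Top of the domed black button (24 mm across, 9 mm high) on the plate's left corner, at stand x 0, y +55 mm, 100 mm above the trolley at rest. Press straight down with closed fingertips: 1 mm here moves the pointer's tip 2.2 mm. It yields like a spring: about 1.5 N to start, about 5 N with the pointer at the index; springs back when released.
- left_button: That same left button; origin under its dome, 9 mm below its top.
- left_pointer_tip (a point): Tip of the left pointer (thin dark needle, 172 mm from the hinge line), 88 mm above the trolley at rest; it goes down along the left scale as the left button is pressed.
- left_pointer: The left pointer needle itself (origin at the plate's pivot, not on the needle). Not to be touched.
- left_index: Brass index (the scale mark): a tab 8 mm high, 38 mm wide on the left scale; origin at the tab's mid height, where the pointer's tip passes in front of it; z up. It stands 14 to 30 mm below the tip's rest height, differently each time. The pointer is at the mark when its tip is at the height of the tab (tip z = this z, 4 mm either way). Not to be touched.
- left_tilt (a joint): Tilt of the plate by its left corner, rad: 0 at rest (up), grows as the left button is pressed (tip drop = 172 mm x sin of it), hard stop at 0.24.
- right_button_top (a point): Top of the domed black button (24 mm across, 9 mm high) on the plate's right corner, at stand x 0, y -55 mm, 100 mm above the trolley at rest. Press straight down with closed fingertips: 1 mm here moves the pointer's tip 2.2 mm. It yields like a spring: about 1.5 N to start, about 5 N with the pointer at the index; springs back when released.
- right_button: That same right button; origin under its dome, 9 mm below its top.
- right_pointer_tip (a point): Tip of the right pointer (thin dark needle, 172 mm from the hinge line), 88 mm above the trolley at rest; it goes down along the right scale as the right button is pressed.
- right_pointer: The right pointer needle itself (origin at the plate's pivot, not on the needle). Not to be touched.
- right_index: Brass index (the scale mark): a tab 8 mm high, 38 mm wide on the right scale; origin at the tab's mid height, where the pointer's tip passes in front of it; z up. It stands 14 to 30 mm below the tip's rest height, differently each time. The pointer is at the mark when its tip is at the height of the tab (tip z = this z, 4 mm either way). Not to be touched.
- right_tilt (a joint): Tilt of the plate by its right corner, rad: 0 at rest (up), grows as the right button is pressed (tip drop = 172 mm x sin of it), hard stop at 0.24.
- mirror_cover_r: Bystander, loose: white door-mirror cover, 140x230x86 mm, lying back up on the right of the trolley. Origin under its centre.
- sand_block: Bystander, loose: dark sanding block, 64x118x31 mm, in front of the stand (on the robot's side). Origin under its centre.
- additive_a: Bystander, loose: dark small bottle, 45 mm across, 96 mm high, close behind the stand on one side. Origin under its centre.
- additive_c: Bystander, loose: blue small bottle with a pale cap, 41 mm across, 86 mm high, close behind the stand on one side. Origin under its centre.
- tape_a: Bystander, loose: masking tape roll lying flat, 104 mm across, 24 mm high, at the front left of the trolley. Origin under its centre.
- tin_bright: Bystander, loose: pale paint tin, 72 mm across, 98 mm high, on the right, beyond the stand. Origin under its centre.
- marker: Bystander, loose: paint marker lying flat, 14x130x14 mm, just left of the stand. Origin under its centre.

How it is judged:
On the way, in this order (a step that is already met when the one before it is completed fails the run):
1. the left button is pressed by the fingers and the left pointer stays at its index (within 4 mm) for 0.5 s (z of left_pointer_tip in the frame of left_index between -0.004 and 0.004 m and contact force between the fingers and left_button above 0.5 N), for 0.5 s.
2. the left corner has sprung back up (value of joint left_tilt below 0.02 rad), for 0.1 s.
3. the right button is pressed by the fingers and the right pointer stays at its index (within 4 mm) for 0.5 s (z of right_pointer_tip in the frame of right_index between -0.004 and 0.004 m and contact force between the fingers and right_button above 0.5 N), for 0.5 s.
At the end, for the whole second after the job is handed in: Both corners are released and back up (tilt under 0.02 rad), and every loose bystander is within 30 mm of where it stood (value of joint each of left_tilt, right_tilt below 0.02 rad and distance of each of mirror_cover_r, sand_block, additive_a, additive_c, tape_a, tin_bright, marker from where it was at the start of the episode below 0.03 m); the robot touches nothing.
It fails at once if a pointer is pushed more than 9 mm beyond its index (z of left_pointer_tip in the frame of left_index below -0.009 m or z of right_pointer_tip in the frame of right_index below -0.009 m).
It fails at once if both corners are pressed down at once (both tilted more than 0.06 rad) (value of joint each of left_tilt, right_tilt above 0.06 rad).
It fails at once if a pointer or an index is touched (more than 0.5 N) (contact force between any of the fingers, the arm and left_pointer above 0.5 N or contact force between any of the fingers, the arm and left_index above 0.5 N or contact force between any of the fingers, the arm and right_pointer above 0.5 N or contact force between any of the fingers, the arm and right_index above 0.5 N).
It fails at once if a button is pressed with more than 25 N (contact force between the fingers and left_button above 25 N or contact force between the fingers and right_button above 25 N).
It fails at once if a bystander is pushed, lifted or carried away (more than 30 mm) (distance of any of mirror_cover_r, sand_block, additive_a, additive_c, tape_a, tin_bright, marker from where it was at the start of the episode above 0.03 m).
It also fails if it takes over 51 s, if anything falls off the work surface, if the arm or the gripper's body presses on something with over 40 N, if the wrist force passes 120 N, or if a joint passes its speed limit or range.

## Working session

There is one attempt and no reset: what is moved stays moved. The work goes in short steps, Python scripts to look and compute and a tool call to move; the robot and the scene stay as the last step left them, time stands still between calls to the robot, and variables do not carry over. Pictures are saved under pics/ and viewed, about 8 in all and at most 12, crops included, and the job is handed in when it is done.

Besides the shell and the picture viewer there is one more tool, called as a command line: name --argument value ..., lists and objects as JSON in quotes. play_rows: Moves the arm, as the interface text tells. Its arguments: {"type":"object","properties":{"motion":{"type":"array","items":{"type":"object","properties":{"fingers":{"type":"number"},"translation":{"type":"array","items":{"type":"number"}},"roll":{"type":"number"}}}}},"required":["motion"]}

```bash
mkdir -p pics; cat > h.py <<'E'
from workcell import bot
import numpy as np, cv2, json
def snap(n,f):
    c=bot.camera(n); cv2.imwrite(f'pics/{f}.png',c['pixels'][:,:,::-1]); np.savez(f'pics/{f}.npz',K=c['intrinsics'],T=c['world_to_cam'],p=c['pixels']); return c
def proj(K,T,P):
    P=np.atleast_2d(P); q=(T[:3,:3]@P.T).T+T[:3,3]; u=(K@q.T).T; return u[:,:2]/u[:,2:]
def ray(K,T,uv,z):
    R=T[:3,:3]; o=-R.T@T[:3,3]; d=R.T@np.linalg.inv(K)@[uv[0],uv[1],1]; return o+d*(z-o[2])/d[2]
E
python3 - <<'E'
from h import *
np.set_printoptions(precision=3,suppress=True)
for n in('top','side'):
    c=snap(n,n+'0');T=c['world_to_cam'];print(n,c['intrinsics'].tolist(),-T[:3,:3].T@T[:3,3],T[2,:3])
print(bot.get_obs())
E
```

```text
top [[425.5361433279009, 0.0, 319.47949259419994], [0.0, 425.5361433279009, 197.5031816236736], [0.0, 0.0, 1.0]] [ 0.407 -0.063  1.392] [ 0.093  0.009 -0.996]
side [[364.46008339881325, 0.0, 318.06866138738116], [0.0, 364.46008339881325, 200.53520065925758], [0.0, 0.0, 1.0]] [0.45  0.777 0.806] [ 0.087 -0.758 -0.647]
{'clock': 0.1, 'joint_pos': array([-1.324,  0.241,  0.004,  1.335, -0.   ,  1.571]), 'joint_vel': array([ 0.   , -0.002,  0.004, -0.   ,  0.001, -0.001]), 'tau': array([ -0.   , -37.314,  25.301,   0.011,  -0.   ,  -0.   ]), 'eef_pos': array([ 0.122, -0.484,  0.245]), 'tool_rot': array([ 0.789, -0.615, -0.001, -0.001]), 'ft_force': array([-0.155, -0.077,  0.619]), 'ft_torque': array([ 0.012, -0.039, -0.017]), 'grip_width': 0.08526809376508472}
```

View pics/top0.png

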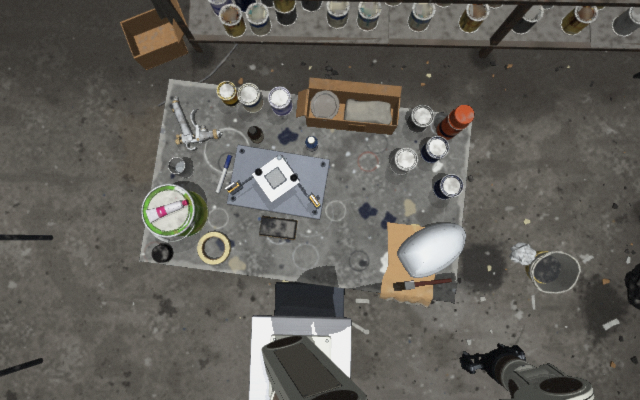

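View pics/side0.png

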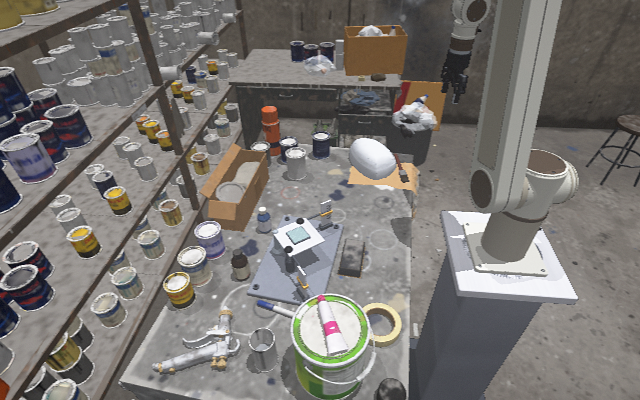

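The top view shows the left button at about (258,172), the right one at about (293,179), and the scales at about (233,187) and (315,201). Next I'll enlarge both views.

```bash
python3 - <<'E'
from h import *
a=cv2.imread('pics/top0.png')[140:225,215:340]; b=cv2.imread('pics/side0.png')[190:310,240:360]
a=cv2.resize(a,None,fx=5,fy=5,interpolation=cv2.INTER_CUBIC); b=cv2.resize(b,None,fx=5,fy=5,interpolation=cv2.INTER_CUBIC)
cv2.imwrite('pics/ca.png',a);cv2.imwrite('pics/cb.png',b)
d=np.load('pics/top0.npz');g=d['p'].max(2)
for c in((258,172),(293,179)):
    w=g[c[1]-6:c[1]+7,c[0]-6:c[0]+7]; ys,xs=np.nonzero(w<60); uv=(xs.mean()+c[0]-6,ys.mean()+c[1]-6)
    print(uv,len(xs),ray(d['K'],d['T'],uv,.096))
E
```

```text
(np.float64(257.93548387096774), np.float64(171.41935483870967)) 31 [0.6043096  0.14015012 0.096     ]
(np.float64(293.4375), np.float64(177.15625)) 32 [0.58906339 0.03026058 0.096     ]
```

View pics/ca.png

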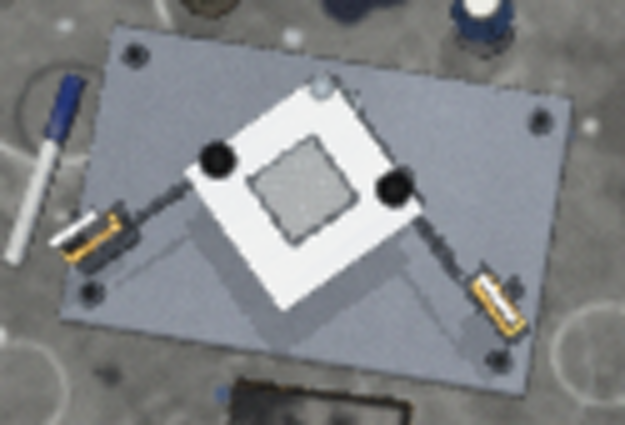

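View pics/cb.png

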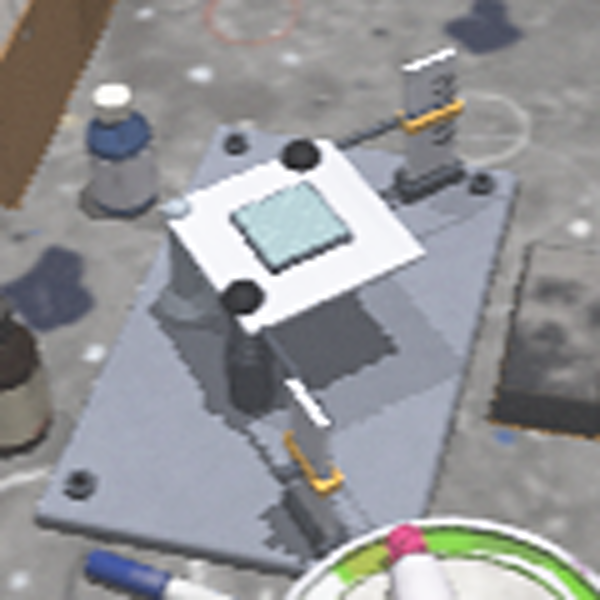

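The stand's yaw is about -0.14 and the button spacing comes out at 111 mm, which fits. Both tabs are visible from the side, but one pixel there is about 3 mm. I'll check how the wrist camera is mounted and work out the first move from that.

```bash
cat >> h.py <<'E'
from scipy.spatial.transform import Rotation as Ro
L=np.array([.6043,.1402]);R_=np.array([.5891,.0303])
C=(L+R_)/2; yv=(L-R_)/np.linalg.norm(L-R_); xv=np.array([yv[1],-yv[0]])
def S(x,y,z): return np.r_[C+x*xv+y*yv,z]
def tips(s): # s=+1 left; tip at rest
    d=np.array([-56,55*s])/78.49; return np.array([.056,0])+.172*d
def delta(target,o=None):
    o=o or bot.get_obs(); return Ro.from_quat(o['tool_rot']).inv().apply(np.array(target)-o['eef_pos'])*100
E
python3 - <<'E'
from h import *
np.set_printoptions(precision=3,suppress=True)
c=snap('wrist','w0');T=c['world_to_cam'];o=bot.get_obs();R=Ro.from_quat(o['tool_rot']).as_matrix()
p=-T[:3,:3].T@T[:3,3]
print(c['intrinsics'][0,0],'cam pos in tool',R.T@(p-o['eef_pos']),'axes x,y,z in tool\n',T[:3,:3]@R)
print(R,'yaw',np.arctan2(xv[1],xv[0]))
for n in('top','side'):
    d=np.load(f'pics/{n}0.npz')
    print(n,'pivot',proj(d['K'],d['T'],S(.056,0,.09)),[proj(d['K'],d['T'],S(*tips(s),.088)) for s in(1,-1)])
for s in(1,-1):print('tip',S(*tips(s),.088))
print(delta([.53,.09,.25]))
E
```

```text
288.3216222575269 cam pos in tool [-0.001 -0.083 -0.128] axes x,y,z in tool
 [[ 1.    -0.    -0.   ]
 [ 0.     0.95  -0.313]
 [ 0.     0.313  0.95 ]]
[[ 0.244 -0.97  -0.   ]
 [-0.97  -0.244  0.002]
 [-0.002  0.    -1.   ]] yaw -0.13743564379674716
top pivot [[278.945 156.919]] [array([[233.815, 189.596]]), array([[310.832, 202.096]])]
side pivot [[274.89  231.002]] [array([[306.21 , 273.325]]), array([[327.592, 209.901]])]
tip [0.547 0.214 0.088]
tip [ 0.514 -0.025  0.088]
[-45.738 -53.592  -0.465]
```

```bash
python3 - <<'E'
from h import *
print(delta(np.r_[C,.20]))
E
```

```text
[-43.6400734  -59.94382456   4.53196946]
```

play_rows --motion '[{"fingers": 1,"translation": [-10,-13.7,0],"roll": 6},{"fingers": 1,"translation": [-20,-27.5,0],"roll": 11},{"fingers": 1,"translation": [-30,-41.2,2],"roll": 16},{"fingers": 1,"translation": [-43.6,-60,4.5],"roll": 22},{"fingers": 1,"translation": [-43.6,-60,4.5],"roll": 22},{"fingers": 1,"translation": [-43.6,-60,4.5],"roll": 22},{"fingers": 1,"translation": [-43.6,-60,4.5],"roll": 22},{"fingers": 1,"translation": [-43.6,-60,4.5],"roll": 22},{"fingers": 1,"translation": [-43.6,-60,4.5],"roll": 22},{"fingers": 1,"translation": [-43.6,-60,4.5],"roll": 22},{"fingers": 1,"translation": [-43.6,-60,4.5],"roll": 22},{"fingers": 1,"translation": [-43.6,-60,4.5],"roll": 22},{"fingers": 1,"translation": [-43.6,-60,4.5],"roll": 22},{"fingers": 1,"translation": [-43.6,-60,4.5],"roll": 22},{"fingers": 1,"translation": [-43.6,-60,4.5],"roll": 22},{"fingers": 1,"translation": [-43.6,-60,4.5],"roll": 22},{"fingers": 1,"translation": [-43.6,-60,4.5],"roll": 22},{"fingers": 1,"translation": [-43.6,-60,4.5],"roll": 22},{"fingers": 1,"translation": [-43.6,-60,4.5],"roll": 22},{"fingers": 1,"translation": [-43.6,-60,4.5],"roll": 22}]'

```text
clock: 1.82
eef_pos: [0.5772, -0.0337, 0.2009]
tool_rot: [-0.681, 0.732, 0.011, 0.011]
ft_force: [-0.3, -0.6, -0.7]
grip_width: -0.0001
```

play_rows --motion '[{"fingers": 1,"translation": [0,0,0],"roll": 0},{"fingers": 1,"translation": [0,0,0],"roll": 0},{"fingers": 1,"translation": [0,0,0],"roll": 0}]'

```text
clock: 2.07
eef_pos: [0.576, -0.0342, 0.2018]
tool_rot: [-0.68, 0.733, 0.011, 0.011]
ft_force: [0.9, 0.6, 0.7]
grip_width: -0.0001
```

```bash
python3 - <<'E'
from h import *
o=bot.get_obs();print(o['eef_pos'],delta(np.r_[C,.20]),Ro.from_quat(o['tool_rot']).as_matrix(),o['joint_pos'],xv)
E
```

```text
[ 0.57603555 -0.03418755  0.20175898] [-12.05249926  -1.17817144   0.55098191] [[-7.39327534e-02 -9.97262933e-01  7.68414117e-04]
 [-9.96773499e-01  7.39205696e-02  3.12784360e-02]
 [-3.12496264e-02  1.54656606e-03 -9.99510415e-01]] [-0.07495772  0.41520603  0.13760606  1.29477324  0.03125324  3.14062261] [ 0.99057058 -0.13700339]
```

play_rows --motion '[{"fingers": 1,"translation": [0,0,0],"roll": -7},{"fingers": 1,"translation": [0,0,0],"roll": -14},{"fingers": 1,"translation": [0,0,0],"roll": -21},{"fingers": 1,"translation": [-4,-0.4,0],"roll": -25},{"fingers": 1,"translation": [-8,-0.8,0],"roll": -25},{"fingers": 1,"translation": [-12,-1.2,0.5],"roll": -25},{"fingers": 1,"translation": [-12,-1.2,0.5],"roll": -25},{"fingers": 1,"translation": [-12,-1.2,0.5],"roll": -25},{"fingers": 1,"translation": [-12,-1.2,0.5],"roll": -25}]'

```text
clock: 2.82
eef_pos: [0.5969, 0.0848, 0.2006]
tool_rot: [0.823, -0.568, -0.008, -0.013]
ft_force: [0.4, -0.6, -0.1]
grip_width: 0.0001
```

```bash
python3 - <<'E'
from h import *
np.set_printoptions(precision=3,suppress=True)
c=snap('wrist','w1')
o=bot.get_obs();print(o['eef_pos'],delta(np.r_[C,.20]),Ro.from_quat(o['tool_rot']).as_matrix(),o['joint_pos'])
K,T=c['intrinsics'],c['world_to_cam']
for s in(1,-1):
    print(s,'button',proj(K,T,S(0,.055*s,.1)),'tip',proj(K,T,S(*tips(s),.088)))
E
```

```text
[0.597 0.084 0.201] [-0.119 -0.011  0.07 ] [[ 0.354 -0.935  0.001]
 [-0.935 -0.354  0.031]
 [-0.029 -0.012 -1.   ]] [0.125 0.462 0.208 1.311 0.031 2.905]
1 button [[263.336 179.068]] tip [[168.586 204.753]]
-1 button [[377.65  239.323]] tip [[395.732 316.79 ]]
```

View pics/w1.png

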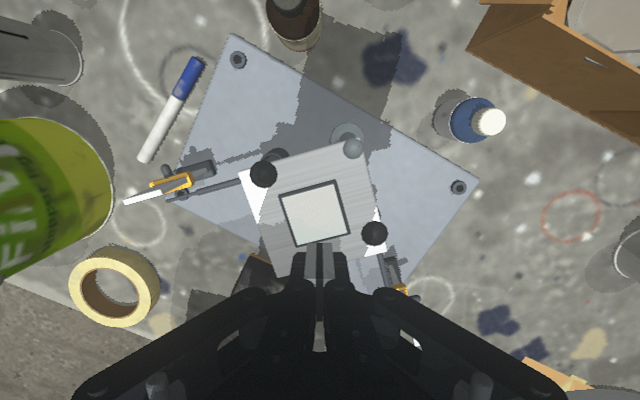

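The wrist view shows the left button at (264,174), the right one at (374,233) and the left tab at about (170,183). I'll average the wrist and top estimates of the buttons and go down over the left one.

```bash
python3 - <<'E'
from h import *
np.set_printoptions(precision=4,suppress=True)
d=np.load('pics/w1.npz');g=d['p'].max(2)
for c,t in(((264,174),L),((374,233),R_)):
    w=g[c[1]-18:c[1]+19,c[0]-18:c[0]+19]
    n,lab,st,ce=cv2.connectedComponentsWithStats(((w<50)*255).astype('uint8')); i=lab[18,18]
    uv=ce[i]+np.array(c)-18; p=ray(d['K'],d['T'],uv,.096); print(uv,st[i],p,'avg',(p[:2]+t)/2)
    print(delta(np.r_[(p[:2]+t)/2,.125]))
E
```

```text
[264.0066 174.0088] [   0    0   37   37 1363] [0.6073 0.141  0.096 ] avg [0.6058 0.1406]
[-4.7573 -2.7324  7.7388]
[374.0176 233.0308] [   0    0   37   37 1362] [0.592  0.0348 0.096 ] avg [0.5906 0.0326]
[4.8028 2.519  7.4028]
```

play_rows --motion '[{"fingers": 1,"translation": [-2.4,-1.4,2],"roll": 0},{"fingers": 1,"translation": [-4.8,-2.7,5],"roll": 0},{"fingers": 1,"translation": [-4.8,-2.7,7],"roll": 0},{"fingers": 1,"translation": [-4.8,-2.7,7.7],"roll": 0},{"fingers": 1,"translation": [-4.8,-2.7,7.7],"roll": 0},{"fingers": 1,"translation": [-4.8,-2.7,7.7],"roll": 0}]'

```text
clock: 3.37
eef_pos: [0.6059, 0.1402, 0.1258]
tool_rot: [0.822, -0.569, -0.008, -0.013]
ft_force: [0.7, 0.6, 0.1]
grip_width: 0.0001
```

```bash
python3 - <<'E'
from h import *
np.set_printoptions(precision=4,suppress=True)
c=snap('wrist','w2'); K,T=c['intrinsics'],c['world_to_cam']
o=bot.get_obs();print(o['eef_pos'],o['ft_force'])
print('tip',proj(K,T,S(*tips(1),.088)))
a=cv2.imread('pics/w2.png'); cv2.imwrite('pics/w2z.png',cv2.resize(a[120:320,60:360],None,fx=2.6,fy=2.6,interpolation=cv2.INTER_CUBIC))
E
```

```text
[0.6067 0.1404 0.1268] [0.5794 1.2738 0.1407]
tip [[188.0296 280.5169]]
```

View pics/w2z.png

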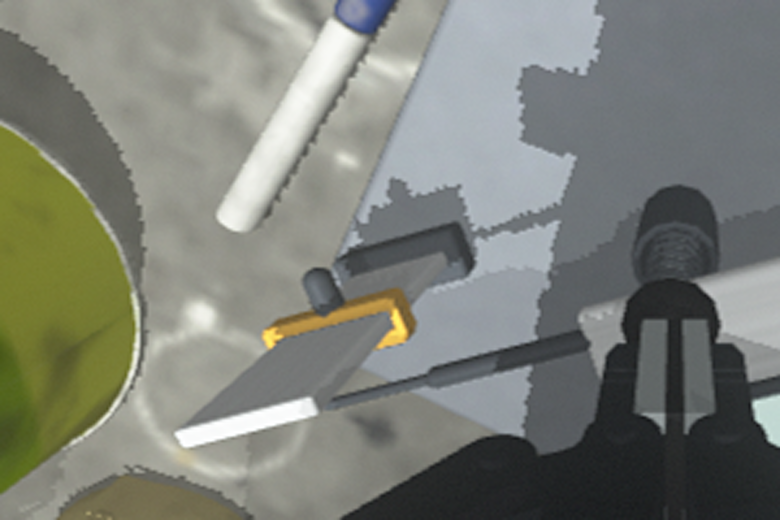

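The needle runs along the robot side of each scale, so this view (tab at about crop (340,325), needle ending at crop (325,405)) hides the tip behind the scale. I'll roll the tool by about -151° to bring the camera to the robot side.

play_rows --motion '[{"fingers": 1,"translation": [0,0,-2],"roll": -7},{"fingers": 1,"translation": [0,0,-2],"roll": -14},{"fingers": 1,"translation": [0,0,-2],"roll": -21},{"fingers": 1,"translation": [0,0,-2],"roll": -28},{"fingers": 1,"translation": [0,0,-2],"roll": -35},{"fingers": 1,"translation": [0,0,-2],"roll": -42},{"fingers": 1,"translation": [0,0,-2],"roll": -49},{"fingers": 1,"translation": [0,0,-2],"roll": -56},{"fingers": 1,"translation": [0,0,-2],"roll": -63},{"fingers": 1,"translation": [0,0,-2],"roll": -70},{"fingers": 1,"translation": [0,0,-2],"roll": -77},{"fingers": 1,"translation": [0,0,-2],"roll": -84},{"fingers": 1,"translation": [0,0,-2],"roll": -91},{"fingers": 1,"translation": [0,0,-2],"roll": -98},{"fingers": 1,"translation": [0,0,-2],"roll": -105}]'

```text
clock: 4.67
eef_pos: [0.6071, 0.1402, 0.1478]
tool_rot: [0.951, 0.309, 0.008, -0.014]
ft_force: [0.5, -0.5, -0.2]
grip_width: -0.0003
```

play_rows --motion '[{"fingers": 1,"translation": [0,0,0],"roll": -7},{"fingers": 1,"translation": [0,0,0],"roll": -14},{"fingers": 1,"translation": [0,0,0],"roll": -21},{"fingers": 1,"translation": [0,0,0],"roll": -28},{"fingers": 1,"translation": [0,0,0],"roll": -35},{"fingers": 1,"translation": [0,0,0],"roll": -42},{"fingers": 1,"translation": [0,0,0],"roll": -46},{"fingers": 1,"translation": [0,0,0],"roll": -46},{"fingers": 1,"translation": [0,0,0],"roll": -46}]'

```text
clock: 5.42
eef_pos: [0.6068, 0.1404, 0.1471]
tool_rot: [0.757, 0.653, 0.012, -0.011]
ft_force: [-0.0, -0.2, 0.2]
grip_width: -0.0001
```

```bash
python3 - <<'E'
from h import *
np.set_printoptions(precision=4,suppress=True)
c=snap('wrist','w3'); K,T=c['intrinsics'],c['world_to_cam']
o=bot.get_obs();print(o['eef_pos'],o['joint_pos'],Ro.from_quat(o['tool_rot']).as_matrix(),o['ft_force'])
for s in(1,-1):print('tip',proj(K,T,S(*tips(s),.088)))
print(delta([.606,.1405,.120]))
a=cv2.imread('pics/w3.png'); cv2.imwrite('pics/w3s.png',a)
E
```

```text
[0.6066 0.1406 0.1467] [0.2136 0.5289 0.1723 1.2036 0.0303 0.36  ] [[ 0.1456  0.9893  0.0039]
 [ 0.9888 -0.1457  0.0319]
 [ 0.0321 -0.0008 -0.9995]] [-0.4033 -0.1628  0.1875]
tip [[414.8968 119.7021]]
tip [[ 22.6    123.9208]]
[-0.1029 -0.0541  2.6709]
```

View pics/w3.png

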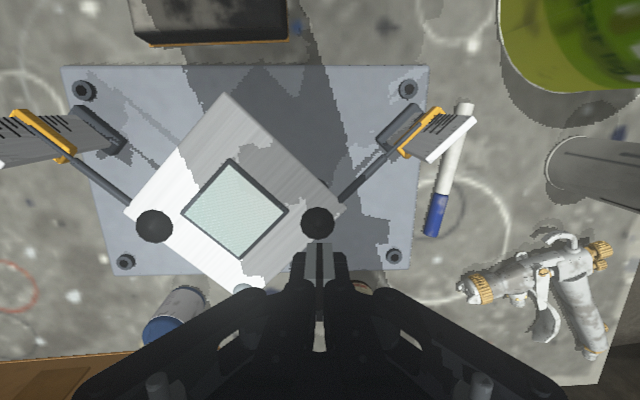

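Both front faces are now visible, with the left tab at about (420,130), the right one at about (45,135), and the buttons at (318,223) and (154,226). I'll zoom in on both scales.

```bash
python3 - <<'E'
import cv2,numpy as np
a=cv2.imread('pics/w3.png')
f=lambda r:cv2.resize(r,None,fx=5,fy=5,interpolation=cv2.INTER_NEAREST)
cv2.imwrite('pics/w3z.png',np.hstack([f(a[85:185,10:86]),f(a[90:190,400:480])]))
E
```

```text
(no output)
```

View pics/w3z.png

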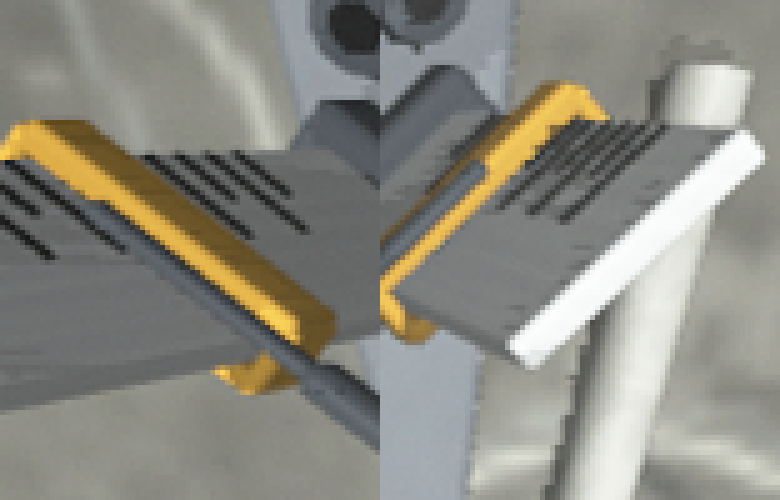

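The left tip is at pixel (421,124) and the right tip at (28,127). The boundary between scale face and tab top edge lies on the scale's own plane. I can fix that plane from the white scale top, whose height of 114 mm is known, and so get the tab height from one image.

```bash
cat >> h.py <<'E'
def tabz(f,top,tab):
    d=np.load(f'pics/{f}.npz');K,T=d['K'],d['T']
    a,b=[ray(K,T,p,.114) for p in top]; n=np.r_[-(b-a)[1],(b-a)[0],0]; n/=np.linalg.norm(n)
    o=-T[:3,:3].T@T[:3,3]
    for p in tab:
        r=T[:3,:3].T@np.linalg.inv(K)@[*p,1]; P=o+r*(n@(a-o))/(n@r); print(f,'tab top at',P,'-> index z',P[2]-.004)
    print(' top edge len',np.linalg.norm(b-a),'dir',(b-a)[:2]/np.linalg.norm(b-a),a,b)
E
python3 - <<'E'
from h import *
np.set_printoptions(precision=4,suppress=True)
tabz('w3',[(426.4,158.6),(470.6,116.6)],[(413,139),(435,117)])
g=lambda x,y:(x/2.6+60,y/2.6+120)
tabz('w2',[g(178,430),g(312,398)],[g(275,344),g(388,315)])
s=np.array([-56,55])/78.49; print('needle dir',s[0]*xv+s[1]*yv)
d=np.load('pics/w3.npz');K,T=d['K'],d['T']
print('tipL',ray(K,T,(421,124),.088),S(*tips(1),.088),'tipR',ray(K,T,(28,126.6),.088),S(*tips(-1),.088))
print('buttons',ray(K,T,(318,223),.096),ray(K,T,(154,226),.096))
E
```

```text
w3 tab top at [0.5615 0.2174 0.0722] -> index z 0.06816715232501991
w3 tab top at [0.549  0.2333 0.0715] -> index z 0.067512698674624
 top edge len 0.03152342447242824 dir [-0.6177  0.7864] [0.567  0.2104 0.114 ] [0.5475 0.2352 0.114 ]
w2 tab top at [0.5522 0.238  0.0737] -> index z 0.06967123039616113
w2 tab top at [0.5717 0.2112 0.0729] -> index z 0.06894979421876968
 top edge len 0.032522369215833645 dir [ 0.5886 -0.8084] [0.5523 0.2379 0.114 ] [0.5714 0.2116 0.114 ]
needle dir [-0.6107  0.7919]
tipL [0.5503 0.2175 0.088 ] [0.5471 0.2138 0.088 ] tipR [ 0.5161 -0.0226  0.088 ] [ 0.5141 -0.025   0.088 ]
buttons [0.6038 0.1433 0.096 ] [0.5887 0.0361 0.096 ]
```

Two opposite views agree on a left index z of about 0.0685, a tip drop of 19.5 mm, so the button needs to go down about 8.9 mm. I'll descend to just above contact.

play_rows --motion '[{"fingers": 1,"translation": [0.1,0.2,1.5],"roll": 0},{"fingers": 1,"translation": [0.1,0.2,2.5],"roll": 0},{"fingers": 1,"translation": [0.1,0.2,3.0],"roll": 0},{"fingers": 1,"translation": [0.1,0.2,3.0],"roll": 0},{"fingers": 1,"translation": [0.1,0.2,3.0],"roll": 0}]'

```text
clock: 5.88
eef_pos: [0.6076, 0.1427, 0.1149]
tool_rot: [0.756, 0.654, 0.01, -0.012]
ft_force: [-1.1, 0.7, -0.4]
grip_width: -0.0003
```

play_rows --motion '[{"fingers": 1,"translation": [0,0,0.1],"roll": 0},{"fingers": 1,"translation": [0,0,0.2],"roll": 0},{"fingers": 1,"translation": [0,0,0.3],"roll": 0},{"fingers": 1,"translation": [0,0,0.4],"roll": 0},{"fingers": 1,"translation": [0,0,0.5],"roll": 0},{"fingers": 1,"translation": [0,0,0.6],"roll": 0},{"fingers": 1,"translation": [0,0,0.6],"roll": 0},{"fingers": 1,"translation": [0,0,0.6],"roll": 0}]'

```text
clock: 6.55
eef_pos: [0.608, 0.1433, 0.1094]
tool_rot: [0.756, 0.655, 0.011, -0.012]
ft_force: [-0.8, 0.2, 2.6]
grip_width: -0.0002
```

```bash
cat > m.py <<'E'
from h import *
import sys
# mean state over a few periods (the camera call advances 0.05 s), then zoom
zs=[];fs=[]
for i in range(6):
    c=bot.camera('wrist'); o=bot.get_obs(); zs.append(o['eef_pos']); fs.append(o['ft_force'])
print(o['clock'],np.mean(zs,0).round(4),'std',np.std(zs,0).round(4),'F',np.mean(fs,0).round(2),np.std(fs,0).round(2))
f=sys.argv[1]; snap('wrist',f); a=cv2.imread(f'pics/{f}.png'); x0,x1,y0,y1=map(int,sys.argv[2:6])
cv2.imwrite(f'pics/{f}z.png',cv2.resize(a[y0:y1,x0:x1],None,fx=5,fy=5,interpolation=cv2.INTER_NEAREST))
E
python3 m.py w4 395 525 50 170
```

```text
6.85 [0.608  0.1432 0.1094] std [0. 0. 0.] F [-0.74  1.78  2.56] [0.45 0.29 0.42]
```

View pics/w4z.png

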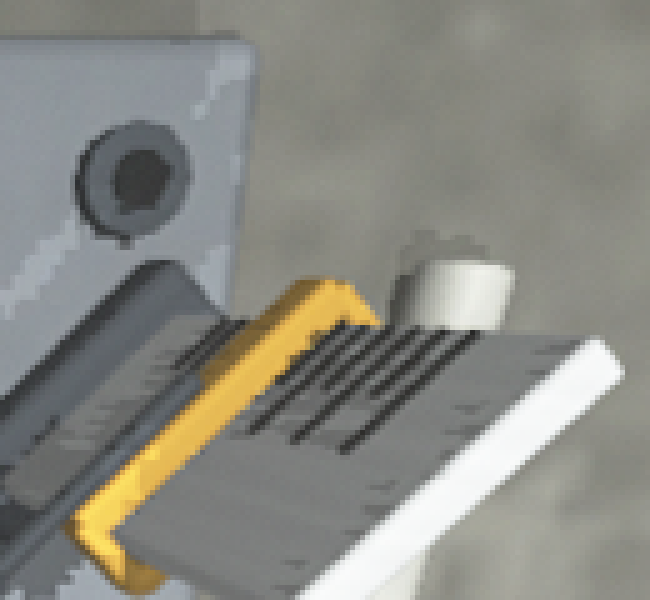

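```bash
cat >> h.py <<'E'
def edges(f,x0,x1,y0,y1,side=1):
    """gray/yellow boundary: per row last (side=1) or first (side=-1) yellow px"""
    p=np.load(f'pics/{f}.npz')['p'][y0:y1,x0:x1].astype(int)
    m=(p[...,0]-p[...,2]>60)&(p[...,0]>120)
    out=[]
    for r in range(m.shape[0]):
        q=np.nonzero(m[r])[0]
        if len(q): out.append(((q.max()+.5 if side>0 else q.min()-.5)+x0,r+y0))
    return np.array(out)
def tipz(f,uv,xy0,dirn):
    """height of the tip: vertical line through xy0 (free along needle direction)"""
    from scipy.optimize import least_squares
    d=np.load(f'pics/{f}.npz')
    g=lambda q:(proj(d['K'],d['T'],np.r_[xy0+q[0]*dirn,q[1]])[0]-uv)
    return least_squares(g,[0,.08],x_scale=.01).x
E
python3 - <<'E'
from h import *
np.set_printoptions(precision=4,suppress=True)
s=np.array([-56,55])/78.49; dn=s[0]*xv+s[1]*yv
e=edges('w4',405,475,100,165);print(e[::4].tolist())
d=np.load('pics/w3.npz');t3=ray(d['K'],d['T'],(421,124),.088)[:2]
print('tip',tipz('w4',(435.6,125.6),t3,dn))
tabz('w4',[(456,168),(513,118.6)],[(420,154),(462,115)])
E
```

```text
[[463.5, 106.0], [467.5, 110.0], [470.5, 114.0], [457.5, 118.0], [452.5, 122.0], [449.5, 126.0], [444.5, 130.0], [440.5, 134.0], [436.5, 138.0], [431.5, 142.0], [427.5, 146.0], [423.5, 150.0], [418.5, 154.0], [417.5, 158.0], [421.5, 162.0]]
tip [0.0004 0.078 ]
w4 tab top at [0.5656 0.2111 0.0717] -> index z 0.06772100597644629
w4 tab top at [0.5473 0.2359 0.0706] -> index z 0.06662576242882517
 top edge len 0.029786783436748402 dir [-0.5941  0.8044] [0.5653 0.2116 0.114 ] [0.5476 0.2356 0.114 ]
```

The tip has dropped about 10 mm for a 4.6 mm press, as expected. The index is at about 0.068, so I'll press 4.5 mm further and hold.

play_rows --motion '[{"fingers": 1,"translation": [0,0,0.1],"roll": 0},{"fingers": 1,"translation": [0,0,0.2],"roll": 0},{"fingers": 1,"translation": [0,0,0.3],"roll": 0},{"fingers": 1,"translation": [0,0,0.4],"roll": 0},{"fingers": 1,"translation": [0,0,0.45],"roll": 0},{"fingers": 1,"translation": [0,0,0.45],"roll": 0},{"fingers": 1,"translation": [0,0,0.45],"roll": 0},{"fingers": 1,"translation": [0,0,0.45],"roll": 0},{"fingers": 1,"translation": [0,0,0.45],"roll": 0}]'

```text
clock: 7.65
eef_pos: [0.6079, 0.1432, 0.1048]
tool_rot: [0.756, 0.655, 0.011, -0.011]
ft_force: [-1.0, 3.0, 4.1]
grip_width: 0.0
```

```bash
python3 m.py w5 395 525 50 170; python3 -c "
from h import *
e=edges('w5',405,475,70,165);print(e[::4].tolist())"
```

```text
7.95 [0.6079 0.1432 0.1048] std [0. 0. 0.] F [-1.23  2.99  4.11] [0.52 0.4  0.39]
[[468.5, 106.0], [471.5, 110.0], [474.5, 114.0], [461.5, 118.0], [457.5, 122.0], [453.5, 126.0], [449.5, 130.0], [444.5, 134.0], [440.5, 138.0], [436.5, 142.0], [431.5, 146.0], [427.5, 150.0], [423.5, 154.0], [419.5, 158.0], [422.5, 162.0]]
```

View pics/w5z.png

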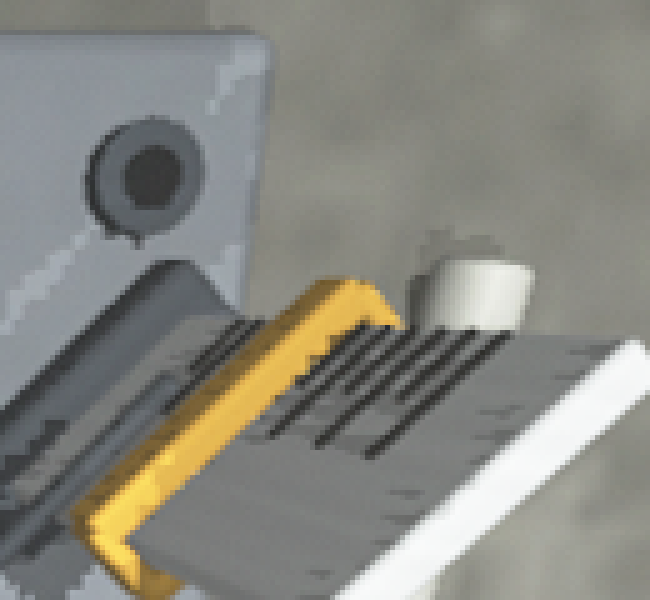

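```bash
python3 - <<'E'
from h import *
np.set_printoptions(precision=4,suppress=True)
s=np.array([-56,55])/78.49; dn=s[0]*xv+s[1]*yv
d=np.load('pics/w3.npz');t3=ray(d['K'],d['T'],(421,124),.088)[:2]
print('tip',tipz('w5',(429.4,125.6),t3,dn))
q=lambda x,y:(x/5+395-.4,y/5+50-.4)
tabz('w5',[q(340,598),q(615,343)],[(423.5,154),(457.5,122)])
# expected boundary of front tab if needle level with index: project lines at front plane
o=bot.get_obs();print(o['clock'])
E
```

```text
tip [-0.0002  0.066 ]
w5 tab top at [0.5652 0.2119 0.0706] -> index z 0.06656269902756029
w5 tab top at [0.5501 0.2305 0.0718] -> index z 0.06780735046541389
 top edge len 0.028433359798736575 dir [-0.6285  0.7778] [0.5649 0.2122 0.114 ] [0.5471 0.2343 0.114 ]
8.0
```

The tip is at 0.066–0.068 and the index at 0.067–0.069, so the pointer is on the mark. I'll ease off 0.5 mm as a hedge, hold, then release and go up.

play_rows --motion '[{"fingers": 1,"translation": [0,0,0],"roll": 0},{"fingers": 1,"translation": [0,0,0],"roll": 0},{"fingers": 1,"translation": [0,0,0],"roll": 0},{"fingers": 1,"translation": [0,0,-0.05],"roll": 0},{"fingers": 1,"translation": [0,0,-0.05],"roll": 0},{"fingers": 1,"translation": [0,0,-0.05],"roll": 0},{"fingers": 1,"translation": [0,0,-0.05],"roll": 0},{"fingers": 1,"translation": [0,0,-0.05],"roll": 0},{"fingers": 1,"translation": [0,0,-0.05],"roll": 0},{"fingers": 1,"translation": [0,0,-0.05],"roll": 0},{"fingers": 1,"translation": [0,0,-0.05],"roll": 0},{"fingers": 1,"translation": [0,0,-0.5],"roll": 0},{"fingers": 1,"translation": [0,0,-1],"roll": 0},{"fingers": 1,"translation": [0,0,-2],"roll": 0},{"fingers": 1,"translation": [0,0,-3.5],"roll": 0},{"fingers": 1,"translation": [0,0,-3.5],"roll": 0},{"fingers": 1,"translation": [0,0,-3.5],"roll": 0}]'

```text
clock: 9.42
eef_pos: [0.6087, 0.1417, 0.1408]
tool_rot: [0.756, 0.654, 0.012, -0.011]
ft_force: [-0.0, -0.1, -0.5]
grip_width: 0.0003
```

```bash
python3 - <<'E'
from h import *
o=bot.get_obs();print(o['eef_pos'],delta([.5915,.0345,.125]),o['clock'])
E
```

```text
[0.6087301  0.14170255 0.14080966] [-10.90080034  -0.16763297   1.23957107] 9.4167
```

play_rows --motion '[{"fingers": 1,"translation": [-3,0,0],"roll": 0},{"fingers": 1,"translation": [-6,-0.1,0],"roll": 0},{"fingers": 1,"translation": [-9,-0.2,0],"roll": 0},{"fingers": 1,"translation": [-10.9,-0.2,0],"roll": 0},{"fingers": 1,"translation": [-10.9,-0.2,0.6],"roll": 0},{"fingers": 1,"translation": [-10.9,-0.2,1.2],"roll": 0},{"fingers": 1,"translation": [-10.9,-0.2,1.2],"roll": 0},{"fingers": 1,"translation": [-10.9,-0.2,1.2],"roll": 0}]'

```text
clock: 10.08
eef_pos: [0.5897, 0.0358, 0.1231]
tool_rot: [0.755, 0.655, 0.01, -0.012]
ft_force: [0.5, -0.7, -0.3]
grip_width: 0.0001
```

```bash
python3 m.py w6 90 250 60 180; python3 - <<'E'
from h import *
d=np.load('pics/w6.npz');K,T=d['K'],d['T']
print(proj(K,T,S(*tips(-1),.088)),proj(K,T,S(0,-.055,.1)))
e=edges('w6',90,250,40,180,-1);print(e[::4].tolist())
E
```

```text
10.3833 [0.5905 0.0358 0.1242] std [0.0002 0.0002 0.0003] F [0.14 0.04 0.02] [0.34 0.33 0.36]
[[185.0273788 126.92443  ]] [[306.93902053 244.98031682]]
[[166.5, 110.0], [160.5, 114.0], [157.5, 118.0], [170.5, 122.0], [176.5, 126.0], [180.5, 130.0], [184.5, 134.0], [189.5, 138.0], [193.5, 142.0], [197.5, 146.0], [202.5, 150.0], [207.5, 154.0], [211.5, 158.0], [207.5, 162.0], [200.5, 166.0]]
```

View pics/w6z.png

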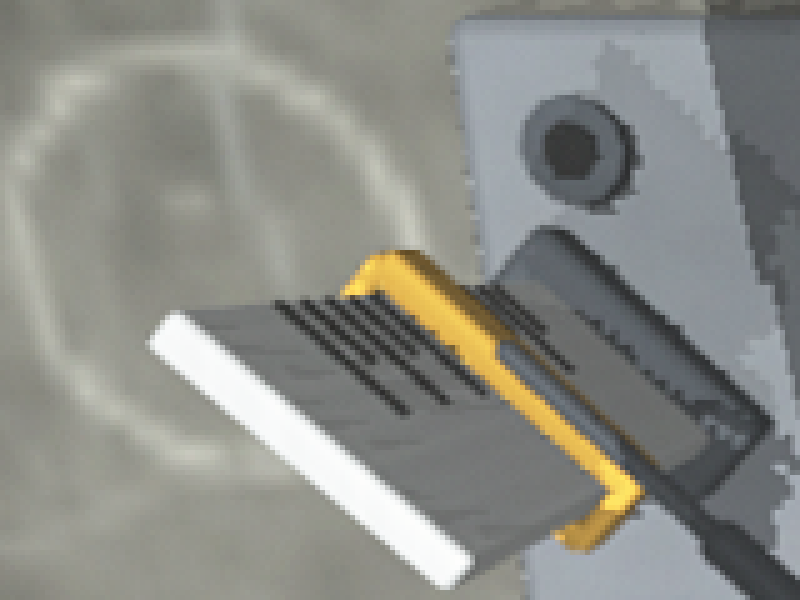

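```bash
python3 - <<'E'
from h import *
np.set_printoptions(precision=4,suppress=True)
q=lambda x,y:(x/5+90-.4,y/5+60-.4)
p=np.load('pics/w6.npz')['p'].astype(int)
# white/gray boundary: last white px per row
W=[]
for r in range(124,170,3):
    m=np.nonzero(p[r,100:195].min(1)>175)[0]
    if len(m): W.append((m.max()+100.5,r))
W=np.array(W);k=np.polyfit(W[2:-2,1],W[2:-2,0],1);print(W.tolist(),np.abs(np.polyval(k,W[2:-2,1])-W[2:-2,0]).max())
e=edges('w6',90,250,124,156,-1);k2=np.polyfit(e[:,1],e[:,0],1)
f=lambda k,y:(np.polyval(k,y),y)
tabz('w6',[f(k,128),f(k,165)],[f(k2,130),f(k2,142),f(k2,154)])
d=np.load('pics/w6.npz');print('tip xy',ray(d['K'],d['T'],(190.2,129.6),.088))
d=np.load('pics/side0.npz');R=S(*tips(-1),.088)+[.003,.002,0]
for z in(.06,.066,.072):R[2]=z;print(proj(d['K'],d['T'],R))
m=edges('side0',312,340,205,218);m2=edges('side0',312,340,205,218,-1);print(m.tolist(),m2.tolist())
# same automatic fit for left from w5 as a check
p=np.load('pics/w5.npz')['p'].astype(int);W=[]
for r in range(120,168,3):
    m=np.nonzero(p[r,455:540].min(1)>175)[0]
    if len(m): W.append((m.min()+454.5,r))
W=np.array(W);k=np.polyfit(W[2:-2,1],W[2:-2,0],1);e=edges('w5',405,475,120,156);k2=np.polyfit(e[:,1],e[:,0],1)
tabz('w5',[f(k,128),f(k,165)],[f(k2,130),f(k2,142),f(k2,154)])
E
```

```text
[[128.5, 124.0], [131.5, 127.0], [135.5, 130.0], [138.5, 133.0], [142.5, 136.0], [146.5, 139.0], [149.5, 142.0], [153.5, 145.0], [156.5, 148.0], [160.5, 151.0], [163.5, 154.0], [167.5, 157.0], [171.5, 160.0], [174.5, 163.0], [178.5, 166.0], [181.5, 169.0]] 0.43356643356645463
w6 tab top at [ 0.5155 -0.0342  0.0742] -> index z 0.07015884266618658
w6 tab top at [ 0.5234 -0.0282  0.0744] -> index z 0.07044090339179798
w6 tab top at [ 0.5316 -0.022   0.0747] -> index z 0.07073000341547658
 top edge len 0.02444944995196437 dir [0.7988 0.6016] [ 0.5111 -0.0375  0.114 ] [ 0.5306 -0.0228  0.114 ]
tip xy [ 0.5159 -0.0226  0.088 ]
[[326.5108 217.2402]]
[[326.5134 215.7707]]
[[326.5161 214.2906]]
[[332.5, 210.0], [331.5, 211.0], [331.5, 212.0], [329.5, 213.0], [326.5, 214.0], [322.5, 215.0], [322.5, 216.0]] [[330.5, 210.0], [328.5, 211.0], [325.5, 212.0], [323.5, 213.0], [320.5, 214.0], [320.5, 215.0], [321.5, 216.0]]
w5 tab top at [0.5538 0.2262 0.0711] -> index z 0.06709961291077421
w5 tab top at [0.5594 0.2189 0.0712] -> index z 0.06717004530821916
w5 tab top at [0.565  0.2115 0.0712] -> index z 0.06724204854756377
 top edge len 0.021332546006391034 dir [ 0.6049 -0.7963] [0.5504 0.2307 0.114 ] [0.5633 0.2137 0.114 ]
```

The automatic fit gives 0.0672 for the left index, consistent with the press I made, and 0.0704 for the right. The right tip must drop 17.6 mm, an 8.0 mm press, which puts the TCP at z ≈ 0.106.

play_rows --motion '[{"fingers": 1,"translation": [0,0,0.5],"roll": 0},{"fingers": 1,"translation": [0,0,0.8],"roll": 0},{"fingers": 1,"translation": [0,0,0.9],"roll": 0},{"fingers": 1,"translation": [0,0,1.0],"roll": 0},{"fingers": 1,"translation": [0,0,1.1],"roll": 0},{"fingers": 1,"translation": [0,0,1.2],"roll": 0},{"fingers": 1,"translation": [0,0,1.3],"roll": 0},{"fingers": 1,"translation": [0,0,1.4],"roll": 0},{"fingers": 1,"translation": [0,0,1.5],"roll": 0},{"fingers": 1,"translation": [0,0,1.6],"roll": 0},{"fingers": 1,"translation": [0,0,1.7],"roll": 0},{"fingers": 1,"translation": [0,0,1.8],"roll": 0},{"fingers": 1,"translation": [0,0,1.8],"roll": 0},{"fingers": 1,"translation": [0,0,1.8],"roll": 0},{"fingers": 1,"translation": [0,0,1.8],"roll": 0}]'

```text
clock: 11.68
eef_pos: [0.5904, 0.0353, 0.1064]
tool_rot: [0.756, 0.655, 0.011, -0.011]
ft_force: [-1.9, -2.2, 3.8]
grip_width: 0.0002
```

```bash
python3 m.py w7 90 250 60 180; python3 - <<'E'
from h import *
d=np.load('pics/w7.npz')
for z in (.088,.0744,.0704,.0664): print(z,proj(d['K'],d['T'],[.5163,-.0222,z]))
E
```

```text
11.9833 [0.5904 0.0353 0.1064] std [0. 0. 0.] F [-2.38 -2.13  3.36] [0.3  0.63 0.42]
0.088 [[177.04209448 133.71245777]]
0.0744 [[188.18666645 131.44147288]]
0.0704 [[191.11700227 130.84434377]]
0.0664 [[193.90945852 130.27531107]]
```

View pics/w7z.png

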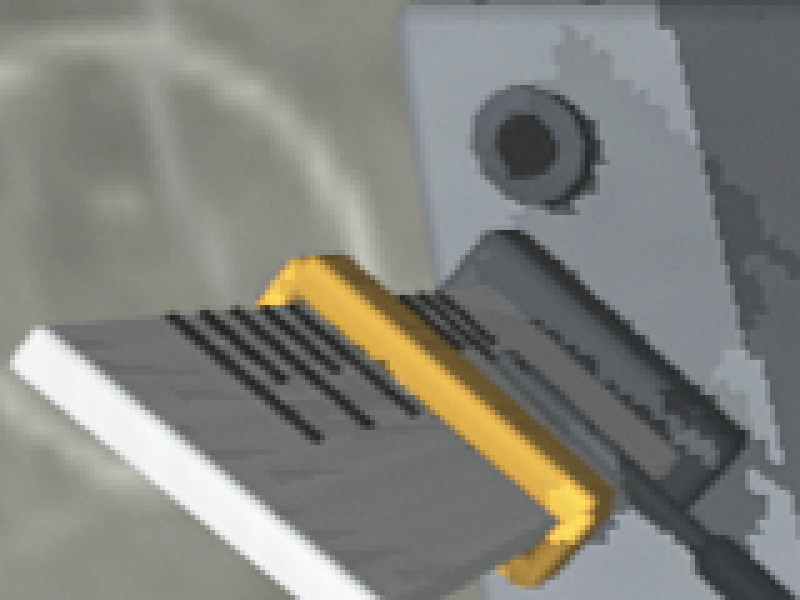

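The tip is at (190,131), so z ≈ 0.071 against an index of 0.0704: on the mark. I'll nudge 0.3 mm further, hold, then release and retreat upward.

play_rows --motion '[{"fingers": 1,"translation": [0,0,0.03],"roll": 0},{"fingers": 1,"translation": [0,0,0.03],"roll": 0},{"fingers": 1,"translation": [0,0,0.03],"roll": 0},{"fingers": 1,"translation": [0,0,0.03],"roll": 0},{"fingers": 1,"translation": [0,0,0.03],"roll": 0},{"fingers": 1,"translation": [0,0,0.03],"roll": 0},{"fingers": 1,"translation": [0,0,0.03],"roll": 0},{"fingers": 1,"translation": [0,0,0.03],"roll": 0},{"fingers": 1,"translation": [0,0,0.03],"roll": 0},{"fingers": 1,"translation": [0,0,-0.5],"roll": 0},{"fingers": 1,"translation": [0,0,-1],"roll": 0},{"fingers": 1,"translation": [0,0,-2],"roll": 0},{"fingers": 1,"translation": [0,0,-4],"roll": 0},{"fingers": 1,"translation": [0,0,-7],"roll": 0},{"fingers": 1,"translation": [0,0,-9],"roll": 0},{"fingers": 1,"translation": [0,0,-9],"roll": 0},{"fingers": 1,"translation": [0,0,-9],"roll": 0},{"fingers": 1,"translation": [0,0,-9],"roll": 0}]'

```text
clock: 13.53
eef_pos: [0.59, 0.0328, 0.196]
tool_rot: [0.756, 0.655, 0.011, -0.012]
ft_force: [-0.3, 0.7, -0.1]
grip_width: -0.0003
```

```bash
python3 - <<'E'
from h import *
c=snap('side','side1');o=bot.get_obs();print(o['clock'],o['eef_pos'],o['ft_force'])
a=np.load('pics/side0.npz')['p'].astype(int);b=c['pixels'].astype(int)
d=np.abs(a-b).max(2)>40
n,l,st,ce=cv2.connectedComponentsWithStats(d.astype('uint8'))
print([s.tolist() for s in st[1:] if s[4]>15])
print(bot.job_done())
E
```

```text
13.5833 [0.58956697 0.03277039 0.19530174] [0.15824649 0.54634445 0.09939884]
[[262, 0, 144, 62, 4538], [408, 0, 44, 32, 341], [467, 0, 19, 22, 289], [499, 0, 57, 25, 865], [515, 0, 65, 167, 4744], [402, 3, 24, 22, 275], [490, 5, 5, 21, 49], [455, 20, 7, 4, 20], [451, 33, 23, 7, 48], [268, 49, 24, 14, 229], [442, 52, 29, 39, 508], [271, 62, 42, 63, 1204], [306, 63, 5, 9, 24], [441, 82, 7, 11, 61], [484, 84, 4, 10, 18], [269, 88, 5, 18, 48], [478, 95, 21, 30, 218], [279, 124, 32, 75, 1347], [495, 131, 19, 81, 521], [392, 153, 21, 22, 215], [526, 153, 52, 42, 535], [510, 169, 10, 31, 162], [471, 170, 21, 38, 621], [403, 177, 6, 4, 16], [523, 177, 11, 23, 91], [403, 189, 10, 20, 96], [520, 205, 58, 34, 1088], [441, 210, 30, 58, 777], [273, 217, 139, 73, 3980], [463, 225, 23, 10, 130], [249, 234, 25, 24, 388], [475, 262, 44, 11, 303], [455, 269, 69, 21, 1043]]
the job is handed in; nothing more can be done
None
```

I pressed the left button and then the right one with closed fingertips, held each pointer at its brass index and let each corner go, and then handed the job in at about 13.6 s. The hand-in gave no verdict.

| Corner | Index height (camera) | Tip height during hold | Press on button | Force on button |
|---|---|---|---|---|
| Left | about 0.067–0.069 m | about 0.066–0.069 m | about 9 mm | about 4 N |
| Right | about 0.0704 m | about 0.071 m | about 8 mm | about 3.5 N |

- **Hold:** each hold lasted over a second, counting a small adjustment during it: 0.5 mm up on the left, 0.3 mm down on the right.
- **Release:** after each release the force on the tool was back to about zero. At hand-in the fingertips were about 8 cm above the buttons and touching nothing.
- **Disagreements:** the camera estimates of the button positions differed by up to about 5 mm. On the left, the camera and the press depth put the tip about 2 mm apart. Both were small enough for the 4 mm tolerance.
- **Not confirmed:** the last side-camera comparison against the starting picture was inconclusive, because the moved arm and its shadow covered most of the differences. I did not separately check that the corners sprang back or that the loose items stayed put. The wrist force showed no sign of unexpected contact.

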